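# Sort access tags from a sloped organizer into a slotted block and shut the lid

### The job

Take the green tag and the orange tag out of the sloped bins of the grey organizer and slide each one, lower end first, all the way down into the slot of its own colour in the maple block. When both tags are in, shut the organizer's flip-top lid completely. Leave the white tag in its bin, and do not disturb the tealight holder, the flashlight or the blue key cap.

Things in the scene. Friction and masses are not known exactly. Their poses are not given: they have to be found in the camera images.
- organizer: grey fixed tray, 158 (x) x 214 (y) x 42 mm, walls 4 mm. Origin: centre of its underside; z up; its -x side, with the hinge, faces the robot. Three bins at y = -69, 0, +69 mm, 63 mm wide, full-height dividers. In each a floor rising to -x at 30 deg meets a backrest square to it (30 mm long, leaning to +x) in a V with its corner at x = -25, z = 8 mm; behind the backrest is finger room.
- lid (a joint): hinge angle of the flip-top lid, rad: 0 shut, 1.57 standing upright; at the start 1.15 to 1.4. A stiff hinge: the lid stays where it is left, and needs about 1 to 2 N at its free edge. A shallow cap, 158 x 214 x 38 mm, clear 3 mm top plate, grey side walls.
- lid_hinge (a point): middle of the lid's hinge line, on the organizer's -x top edge (42 mm high). Frame turns with the lid; the hinge line is its y; when shut its axes are those of the organizer.
- lid_push (a point): point on the outer face of the lid's top plate, on its centre line, 120 mm from the hinge along the plate (38 mm short of the free edge) and 38 mm out from it: in the lid_hinge frame (120, 0, 38) mm. z is the plate's outward normal, y the hinge direction. When shut this point is 80 mm above the work surface.
- tag_green: green plastic tag, a flat slab 8 (x) x 44 (y) x 70 mm (z), faces alike, 35 g. Origin: centre of its lower end; +z along its length to its upper end, x normal to its flat faces. It starts in one of the three bins (varies), leaning 30 deg from vertical, upper end away from the robot; its upper 40 mm are clear of the backrest. 
- tag_orange: orange plastic tag, a flat slab 8 (x) x 44 (y) x 70 mm (z), faces alike, 35 g. Origin: centre of its lower end; +z along its length to its upper end, x normal to its flat faces. It starts in one of the three bins (varies), leaning 30 deg from vertical, upper end away from the robot; its upper 40 mm are clear of the backrest. 
- tag_white: white plastic tag, a flat slab 8 (x) x 44 (y) x 70 mm (z), faces alike, 35 g. Origin: centre of its lower end; +z along its length to its upper end, x normal to its flat faces. It starts in one of the three bins (varies), leaning 30 deg from vertical, upper end away from the robot; its upper 40 mm are clear of the backrest. It stays in its bin.
- block: maple block, fixed, 76 (x) x 134 (y) x 45 mm (z), with two slots side by side along y and four black pen holes behind them. Origin: centre of its underside, z up.
- slot_green (a point): centre of the mouth of the slot marked with green strips, on the top face of the maple block, 45 mm above the work surface. The slot goes straight down, 30 mm deep, 12 mm wide along this frame's x and 50 mm along its y, with a 3 mm chamfer; z up. For the green tag, standing upright, lower end down.
- slot_orange (a point): centre of the mouth of the slot marked with orange strips, on the top face of the maple block, 45 mm above the work surface. The slot goes straight down, 30 mm deep, 12 mm wide along this frame's x and 50 mm along its y, with a 3 mm chamfer; z up. For the orange tag, standing upright, lower end down.
- tealight: glass tealight holder, a cup 68 mm across and 55 mm high; origin: centre of its underside. Bystander.
- flashlight: steel flashlight standing on its head, 34 mm across, 100 mm high; origin: centre of its underside, z up. Bystander.
- key_cap: blue silicone key cap lying flat, about 40 x 28 x 12 mm; origin: centre of its round part's underside. Bystander.
Things that resemble listed ones, but are neither listed nor needed, are in the scene too. There is more than one size of the tag_orange; the job needs the middle-sized.

How it is judged:
By the outcome, as a careful person would: the job done as asked, in the order asked, and still so for the second after the job is handed in, with the robot touching nothing.
It also fails if it takes over 72 s, if anything falls off the work surface, if the arm or the gripper's body presses on something with over 40 N, if the wrist force passes 120 N, or if a joint passes its speed limit or range.

### The arm

A 7-joint arm with a two-finger parallel gripper is mounted at the origin on the work surface. World frame = base frame: x ahead of the robot, y to its left, z up, the work surface at z = 0. Lengths are in m, angles in rad, forces in N, time in s.
With the tool pointing down it reaches from about 0.425 to 0.925 m from the base axis. Payload 6.8 kg.
Tool frame: the origin (TCP) lies between the finger pads; the fingertips stand r.tips_ahead ahead of it and the grasp point (between the pads) lies 5 mm behind it (r.tips_ahead is the distance from the TCP to the fingertips, in m); z points along the fingers, y is the line along which they close (so a half turn about z gives the same grasp; the last joint's range is limited). The gripper opens to 85 mm and grips with 20 to 120 N. Pads are 22 mm wide; open, the fingers measure 114 mm over their backs; the gripper's body (76 mm by 85 mm) begins 54 mm behind the grasp point. The pads swing forward as they close: fully open they stand 13 mm farther back than shut.
Start: joints at [1.214, 0.477, 0.022, 1.555, -0.011, 1.109, -0.083], TCP at [0.166, -0.654, 0.245] pointing down, gripper open.
Joint ranges: [-2.96, 2.96], [-0.34, 2.1], [-1.41, 1.46], [0.24, 2.44], [-1.37, 4.51], [0.17, 1.92], [-2.96, 2.96]. Speed limits (rad/s): [2.39, 2.39, 3.14, 3.14, 3.14, 3.14, 3.14].

### API

Orientations are given as a rotation vector (axis times angle).
In Python, from bench import r gives the robot as it stands.
- The arm moves only by the tool move_arm, never from a script. Its argument "rows" is one flat list of numbers, 4 for each row, row after row: the shift along the tool's x, y, z in cm, then the turn about the tool's z in degrees. In form: [tx, ty, tz, twist, tx, ty, tz, twist, ...]. A call has 1 to 10 rows; each row is the pose to reach, as a shift and turn from the pose commanded when the call began, along the tool's axes at that moment; what a row does not reach only later rows make up. A row lasts 1/8 s, in which the tool goes at most 62.5 mm and 10.7 degrees, less where a joint would pass 70% of its speed; a pose out of reach is approached as far as the arm can. A call with a gripper value outside its range is refused whole. "fingers" is the opening, from 0 (shut) to 1 (fully open), set as the call begins (left out, the last holds). The fingers move at their own pace and stop on an object; "newtons" is the grip in N (left out, the last holds). Time passes only in rows, so rows that repeat a pose let the fingers close. It gives the time, the measured TCP pose, the force, the opening and the grip force at its end, in the units of the state.
- r.get_obs(): the state, without advancing time (a new reading comes with each control period).
- r.grab_frame(name): name is "scene" or "top" or "wrist"; returns the picture (384x512x3 uint8, blue, green, red); there is no depth.
- r.camera_params(name): a dict with "fx", "fy", "cx", "cy" (pixels), "world_from_camera" (4x4, takes a point from camera to world coordinates). Camera axes: x right, y down, z forward; pixel columns grow to the right and rows downward; lengths in m; the calibration is good to about 2 mm. A picture is of the moment at which its call begins: read the wrist's pose just before it. camera_params takes no time and is no camera call; for the wrist camera it gives the pose at the moment of the call.
- r.hand_in(): hands the job in; it is judged then, once.
The state is a dict: "clock": time; "joints": joint angles; "qvel": joint speeds; "tau": joint torques, N m; "tcp_pos": TCP position; "orientation": TCP orientation; "contact_force": force on the tool from outside, world axes, zero at the start; "moment": the same for the moment, N m; "grip_width": finger opening in m; "gripper_force": force on a finger pad.
Only numpy, scipy, OpenCV 4.12 (cv2) and the standard library are available. Lean on these libraries where they do the work, as an engineer would, in place of code of your own. Each camera call takes 0.05 s, during which the arm holds its last target. There are 200 camera calls.

## Working session

There is one attempt and no reset: what is moved stays moved. The work goes in short steps, Python scripts to look and compute and a tool call to move; the robot and the scene stay as the last step left them, time stands still between calls to the robot, and variables do not carry over. Pictures are saved under pics/ and viewed, at most 12 in all, crops included, and the job is handed in when it is done.

Besides the shell and the picture viewer there is one more tool, called after "Request:" as a command line: name --argument value ..., lists and objects as JSON in quotes. move_arm: Moves the arm, as the interface text tells. Its arguments: {"type":"object","properties":{"rows":{"type":"array"},"fingers":{"type":"number"},"newtons":{"type":"number"}},"required":["rows"]}

```bash
ls; mkdir -p pics; python3 - <<'E'
from bench import r
import cv2,numpy as np
o=r.get_obs(); print({k:np.round(v,3) for k,v in o.items()}, r.tips_ahead)
for n in("scene","top"):
    f=r.grab_frame(n); cv2.imwrite(f"pics/{n}0.png",f)
    p=r.camera_params(n); print(n,p)
    
E
```

```text
pics
{'clock': np.float64(0.0), 'joints': array([ 1.214,  0.478,  0.022,  1.556, -0.012,  1.109, -0.083]), 'qvel': array([ 0.001,  0.001,  0.   ,  0.001, -0.001,  0.001,  0.   ]), 'tau': array([ 0.0000e+00, -5.9644e+01,  1.6080e+00, -2.8119e+01,  1.2000e-02,
        9.0000e-03,  0.0000e+00]), 'tcp_pos': array([ 0.166, -0.654,  0.244]), 'orientation': array([-3.116e+00, -3.900e-01,  1.000e-03]), 'contact_force': array([ 0.472, -0.37 , -0.145]), 'moment': array([-0.005, -0.032, -0.012]), 'gripper_force': np.float64(0.0), 'grip_width': np.float64(0.085)} 0.014
scene {'fx': 390.3264988424133, 'fy': 390.3264988424133, 'cx': 254.55965861903292, 'cy': 189.90248459892555, 'world_from_camera': array([[-0.03566628,  0.81614074, -0.57675143,  1.03431166],
       [ 0.999266  ,  0.02105228, -0.03200421,  0.00526946],
       [-0.013978  , -0.57746957, -0.81629254,  0.75379827],
       [ 0.        ,  0.        ,  0.        ,  1.        ]])}
top {'fx': 481.9233112007466, 'fy': 481.9233112007466, 'cx': 252.98585242073503, 'cy': 194.68088506239567, 'world_from_camera': array([[ 1.84800300e-02, -9.97725272e-01,  6.48287783e-02,
         4.72067636e-01],
       [-9.99827895e-01, -1.85470522e-02, -4.32110210e-04,
        -4.50397800e-02],
       [ 1.63351001e-03, -6.48096356e-02, -9.97896309e-01,
         1.31702968e+00],
       [ 0.00000000e+00,  0.00000000e+00,  0.00000000e+00,
         1.00000000e+00]])}
```

View pics/scene0.png

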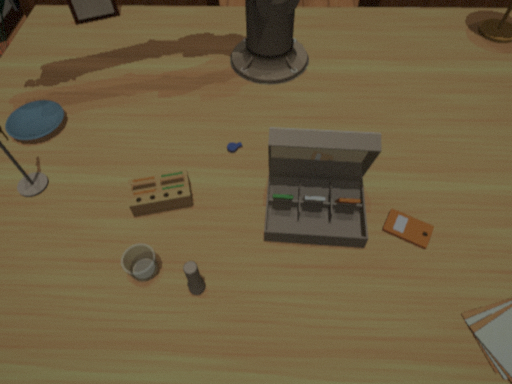

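View pics/top0.png

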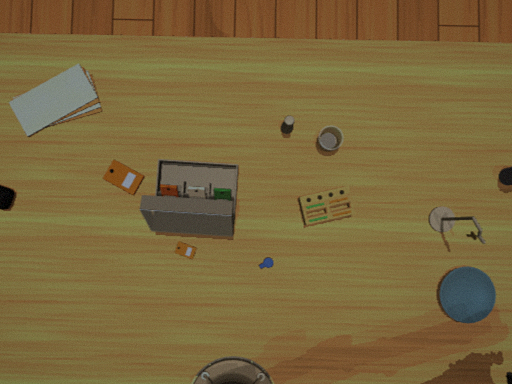

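The top view shows the organizer at (197,198) with its tags: orange (170,190), white (196,191), green (222,194). The block is at (325,207), with the green strips on its left half and the orange strips on its right half.

Things that could be taken for the orange tag, in the top view:
- The large orange slab at (124,177), flat on the table.
- The small one at (186,250), flat on the table.
- The one in the bin at (170,190), which is the middle size, so I choose that one.

I'll check this choice in a close crop.

```bash
cat > h.py <<'E'
import cv2,numpy as np
from bench import r
from scipy.spatial.transform import Rotation as R
def ray(p,uv):
    T=p["world_from_camera"];d=T[:3,:3]@[(uv[0]-p["cx"])/p["fx"],(uv[1]-p["cy"])/p["fy"],1]
    return T[:3,3],d
def onz(p,uv,z):
    c,d=ray(p,uv);return c+d*(z-c[2])/d[2]
def proj(p,X):
    T=p["world_from_camera"];q=T[:3,:3].T@(np.asarray(X)-T[:3,3]);return np.array([p["fx"]*q[0]/q[2]+p["cx"],p["fy"]*q[1]/q[2]+p["cy"]])
def tri(obs):
    A=np.zeros((3,3));b=np.zeros(3)
    for p,uv in obs:
        c,d=ray(p,uv);d=d/np.linalg.norm(d);M=np.eye(3)-np.outer(d,d);A+=M;b+=M@c
    return np.linalg.solve(A,b)
def bright(f,g=.5): return (255*(f/255.)**g).astype(np.uint8)
E
python3 - <<'E'
from h import *
t=cv2.imread("pics/top0.png");s=cv2.imread("pics/scene0.png")
cr=lambda f,x,y,w,h,k:bright(cv2.resize(f[y:y+h,x:x+w],None,fx=k,fy=k,interpolation=cv2.INTER_CUBIC))
a=cr(t,95,150,160,120,2.5);b=cr(s,255,120,160,120,2.5)
c=cr(t,280,170,100,75,4);d=cr(s,115,160,100,75,4)
cv2.imwrite("pics/m0.png",np.vstack([np.hstack([a,b]),np.hstack([c,d])]))
p=r.camera_params("top");q=r.camera_params("scene")
for n,uv in dict(green=(222,194),orange=(170,190),fl=(288,127),tea=(330,139),key=(267,264)).items():
    print(n,onz(p,uv,.06).round(3))
for f,pp,n in((t,p,"top"),(s,q,"scene")):
    h=cv2.cvtColor(f,cv2.COLOR_BGR2HSV)
    for c,(lo,hi) in dict(green=((45,90,20),(80,255,255)),orange=((3,170,50),(14,255,255))).items():
        m=cv2.inRange(h,lo,hi);k,l,st,ce=cv2.connectedComponentsWithStats(m)
        for i in range(1,k):
            if st[i,4]>8: print(n,c,st[i],ce[i].round(1))
E
```

```text
green [0.554 0.035 0.06 ]
orange [0.562 0.172 0.06 ]
fl [ 0.734 -0.135  0.06 ]
tea [ 0.704 -0.246  0.06 ]
key [ 0.375 -0.085  0.06 ]
top green [214 188  17  13 175] [222.  193.5]
top green [306 203  18   6  35] [314.6 205.3]
top green [310 216  17   6  36] [317.8 218.6]
top orange [ 0  0  6  7 18] [2.8 3.3]
top orange [ 9  0  5  4 11] [10.9  1.4]
top orange [ 13   0  34  34 455] [27.9 15.2]
top orange [ 48   0  14  26 138] [54.5 11.9]
top orange [ 67   0  53  35 771] [91.4 17. ]
top orange [142   0   4   8  16] [143.6   3.2]
top orange [151   0  12  13  69] [156.9   6.4]
top orange [172   0   9   8  29] [175.7   3.5]
top orange [ 179    0   74   37 1052] [211.8  16.8]
top orange [256   0  41  38 459] [273.  14.]
top orange [292   0   4   5  10] [293.6   1.8]
top orange [315   0  12  39 132] [318.5  17.7]
top orange [333   1   6   8  16] [335.8   3.9]
top orange [340   0  10   8  30] [345.1   2.9]
top orange [340   0  26  37 294] [353.8  17.9]
top orange [357   0   9   4  18] [360.5   1.6]
top orange [368   0   5   6  13] [370.2   3. ]
top orange [374   0  14  17  78] [380.5   6.8]
to
[... 1339 characters left out ...]
64  30   5   4   9] [465.9  31.3]
top orange [286  32   6   6  11] [288.9  35.4]
top orange [333  32   4   3  10] [334.6  33. ]
top orange [463  33   4   8  16] [464.1  37.2]
top orange [435  34   4   7  11] [436.8  37.4]
top orange [378  36   8   4  10] [382.   37.5]
top orange [138 175   6  10  16] [140.8 179.5]
top orange [160 185  18  12 168] [168.7 190. ]
top orange [133 186   6   8  14] [135.7 189.3]
scene green [174 185   9   2   9] [178.  185.4]
scene green [163 187   9   2   9] [167.  187.4]
scene green [273 194  20   5  76] [282.3 196.2]
scene orange [342 200  12   3  18] [347.7 201. ]
scene orange [383 211  18  26  92] [391.  225.3]
scene orange [401 221  30  27 237] [416.1 233.4]
```

View pics/m0.png

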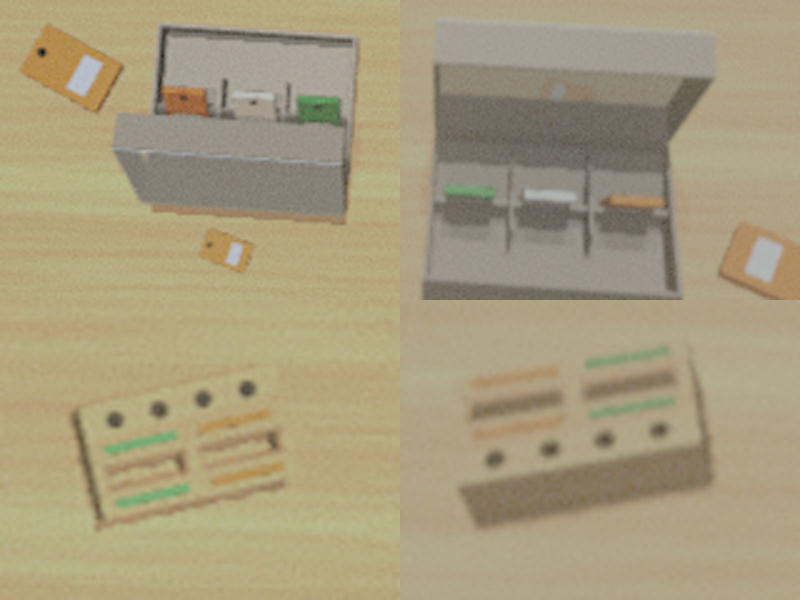

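The close crop confirms it: the orange tag in the bin (top 169,190) is between the large and small decoys in size. Top-row bins hold orange, white and green. Next I'll work out a look pose.

```bash
cat >> h.py <<'E'
def pose():
    o=r.get_obs();M=R.from_rotvec(o["orientation"]).as_matrix();return o,np.array(o["tcp_pos"]),M
def go(X,psi):
    o,t,M=pose();s=M.T@(np.array(X)-t)*100;c=np.degrees(np.arctan2(M[1,0],M[0,0]))
    print("cm",s.round(2),"twist",round((c-psi+180)%360-180,2),"| tcp",t.round(4),"psi",round(c,2),"t",round(float(o["clock"]),2))
E
python3 - <<'E'
from h import *
p=r.camera_params("top")
g=onz(p,(316.2,212),.045);og=onz(p,(340.1,206.9),.045)
print("slots",g,og)
def axz(uv,z):return onz(p,uv,z).round(4)
print("org far corners",axz((159,161.2),.042),axz((237.8,166),.042))
print("tagtops",axz((168.7,190),.063),axz((222,193.5),.063))
o,t,M=pose();w=r.camera_params("wrist");T=w["world_from_camera"]
print(w["fx"],w["cx"],w["cy"]);print((M.T@T[:3,:3]).round(3),(M.T@(T[:3,3]-t)).round(4))
go([0.5,-0.2,0.30],86); go([.56,.09,.4],86)
E
```

```text
slots [ 0.5120052  -0.21325954  0.045     ] [ 0.52664343 -0.27625933  0.045     ]
org far corners [0.6396 0.2062 0.042 ] [ 0.6306 -0.0038  0.042 ]
tagtops [0.5617 0.1745 0.063 ] [0.5551 0.0353 0.063 ]
319.4385143122861 261.9052874107548 195.11705661385594
[[ 0.001 -0.95  -0.311]
 [ 1.     0.001  0.001]
 [-0.    -0.311  0.95 ]] [ 0.0799 -0.001  -0.1282]
cm [ 43.54 -35.76  -5.5 ] twist -71.74 | tcp [ 0.1661 -0.6537  0.2444] psi 14.26 t 0.1
cm [ 56.49 -62.41 -15.46] twist -71.74 | tcp [ 0.1661 -0.6537  0.2444] psi 14.26 t 0.1
```

```bash
python3 - <<'E'
from h import *
go([0.30,-0.40,0.28],90); go([.51,-.2,.26],90)
E
```

```text
cm [ 19.23 -21.3   -3.52] twist -75.74 | tcp [ 0.1661 -0.6537  0.2444] psi 14.26 t 0.1
cm [ 44.51 -35.51  -1.5 ] twist -75.74 | tcp [ 0.1661 -0.6537  0.2444] psi 14.26 t 0.1
```

Request:
move_arm --rows '[4, -4.5, -3, -10, 8, -9, -3.5, -20, 12, -13.5, -3.5, -30, 16, -18, -3.5, -40, 20, -21.5, -3.5, -50, 26, -25, -3, -60, 32, -28.5, -2.5, -70, 38, -32, -2, -76, 44.5, -35.5, -1.5, -76, 44.5, -35.5, -1.5, -76]' --fingers 1

```text
clock: 1.35
tcp_pos: [0.512, -0.1972, 0.2599]
orientation: [-2.211, -2.23, -0.002]
contact_force: [-0.6, -0.2, 0.6]
grip_width: 0.0853
gripper_force: 0.0
```

```bash
python3 - <<'E'
from h import *
f=r.grab_frame("wrist");w=r.camera_params("wrist");cv2.imwrite("pics/w1.png",f)
np.savez("w1.npz",T=w["world_from_camera"])
go([.51,-.2,.26],90);cv2.imwrite("pics/w1b.png",bright(f))
print(r.get_obs()["joints"].round(2))
for c in([.512,-.213,.045],[.527,-.276,.045]):print(proj(w,c))
E
```

```text
cm [-0.59 -0.44 -0.02] twist 0.69 | tcp [ 0.5143 -0.194   0.2599] psi 90.69 t 1.4
[ 0.65  0.3  -0.49  1.82  0.15  1.07  0.12]
[259.18342101 184.95410999]
[271.34216319 236.42728136]
```

View pics/w1b.png

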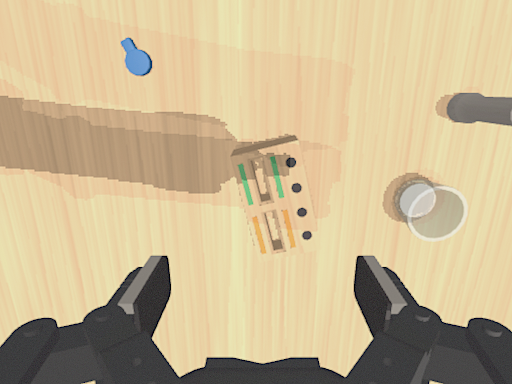

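The wrist view shows the green strips at (245,185) and (277,177), with the green slot at about (262,180). The orange strips are at (258,234) and (288,228), with the orange slot at about (274,231).

```bash
cat >> h.py <<'E'
def blobs(f,lo,hi,roi=None,amin=10):
    m=cv2.inRange(cv2.cvtColor(f,cv2.COLOR_BGR2HSV),lo,hi)
    if roi: k=np.zeros_like(m);x,y,X,Y=roi;k[y:Y,x:X]=m[y:Y,x:X];m=k
    n,l,s,c=cv2.connectedComponentsWithStats(m)
    return [(s[i],c[i],cv2.minAreaRect(np.argwhere(l==i)[:,::-1].astype(np.float32))) for i in range(1,n) if s[i,4]>=amin]
E
python3 - <<'E'
from h import *
f=r.grab_frame("wrist");w=r.camera_params("wrist");cv2.imwrite("pics/w2.png",f)
go([.51,-.2,.26],90)
roi=(225,130,325,262)
h=cv2.cvtColor(f,cv2.COLOR_BGR2HSV);print(h[185,245],h[234,258],h[228,289],h[200,315])
for n,lo,hi in(("g",(45,90,20),(85,255,255)),("o",(5,190,90),(17,255,255))):
    for s,c,rc in blobs(f,lo,hi,roi,25):
        print(n,s[4],c.round(1),onz(w,c,.045).round(4),np.round(rc[1],1),round(rc[2],1))
E
```

```text
cm [-0.37 -0.25 -0.02] twist 0.65 | tcp [ 0.5125 -0.1962  0.2598] psi 90.65 t 1.45
[ 26 122 173] [ 18 148 215] [ 15 138 215] [ 14 144 212]
g 202 [274.  179.8] [ 0.5263 -0.2092  0.045 ] [41.7  5. ] 77.0
g 199 [242.7 187. ] [ 0.4915 -0.2179  0.045 ] [41.5  5. ] 75.1
o 171 [286.  230.8] [ 0.5419 -0.2709  0.045 ] [37.8  4.7] 76.4
o 165 [256.3 237.5] [ 0.5071 -0.28    0.045 ] [36.9  4.6] 75.1
```

Request:
move_arm --rows '[4, 0.5, -2, 0, 10, 2, -5, 0, 16, 4, -6, 0, 22, 6, -6, 0, 28, 7, -6, 0, 33, 7, -6, 0, 36, 7, -6, 0, 36, 7, -6, 0, 36, 7, -6, 0, 36, 7, -6, 0]'

```text
clock: 2.7
tcp_pos: [0.5789, 0.1574, 0.3201]
orientation: [2.219, 2.222, -0.002]
contact_force: [0.3, -0.3, -0.6]
grip_width: 0.0853
gripper_force: 0.0
```

```bash
python3 - <<'E'
from h import *
f=r.grab_frame("wrist");w=r.camera_params("wrist");cv2.imwrite("pics/w3.png",f)
go([.58,.16,.32],90);cv2.imwrite("pics/w3b.png",bright(f));np.savez("w3.npz",**w)
for n,lo,hi in(("g",(45,90,20),(85,255,255)),("o",(3,190,60),(14,255,255))):
    for s,c,rc in blobs(f,lo,hi,None,60):
        print(n,s[4],c.round(1),onz(w,c,.063).round(4),np.round(rc[1],1),round(rc[2],1))
E
```

```text
cm [0.22 0.12 0.02] twist 0.1 | tcp [0.5789 0.1578 0.3202] psi 90.1 t 2.75
g 718 [241.7 241.2] [0.5523 0.0473 0.063 ] [47. 25.] 90.0
o 98 [268.9  63.3] [0.5864 0.2672 0.063 ] [27. 54.] 90.0
o 844 [245.5 140.3] [0.5591 0.1814 0.063 ] [29.  40.9] 2.7
o 681 [138.5 162.6] [0.4273 0.1537 0.063 ] [24.5 36.4] 14.0
```

View pics/w3b.png

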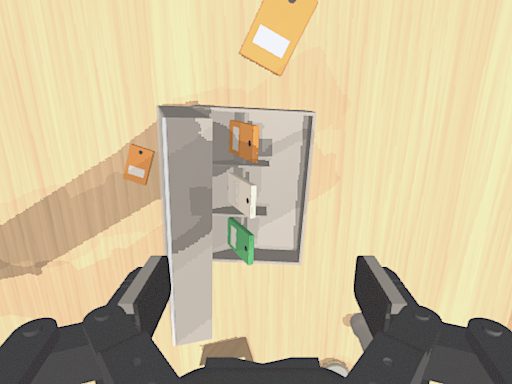

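The view shows orange (245,140), white (243,195) and green (241,241) in their bins, with both decoys outside. The lid's free-edge wall spans columns 165 to 212, and the organizer's far corners are at (314,112) and (299,264).

```bash
python3 - <<'E'
from h import *
w=dict(np.load("w3.npz"))
a,b=onz(w,(314,112),.042),onz(w,(299,264),.042);print(a,b,np.linalg.norm(a-b))
p=r.camera_params("top")
for k in((210,107),(212,343)),((162,107),(177,345)):
  for z in(.17,.18,.19,.2):
    u,v=onz(w,k[0],z),onz(w,k[1],z);print(z,u.round(4),v.round(4),round(np.linalg.norm(u-v),4))
f=cv2.imread("pics/w3.png");
# tag extreme corners
for n,lo,hi,roi in(("g",(45,90,20),(85,255,255),(210,200,270,280)),("o",(3,190,60),(14,255,255),(215,100,280,175))):
    m=cv2.inRange(cv2.cvtColor(f,cv2.COLOR_BGR2HSV),lo,hi);k=np.zeros_like(m);x,y,X,Y=roi;k[y:Y,x:X]=m[y:Y,x:X]
    c=max(cv2.findContours(k,0,2)[0],key=cv2.contourArea);print(n,cv2.approxPolyDP(c,2.5,True)[:,0].tolist())
    # predicted corners
yaw=np.radians(-2.6);x=np.array([np.cos(yaw),np.sin(yaw),0]);y=np.array([-x[1],x[0],0]);C=np.array([.556,.1046,0])
for n,yy in(("g",-.069),("o",.069)):
    print(n,[[proj(w,C+x*X+y*(yy+s)+[0,0,z]).round(0).tolist() for s in(-.022,.022)] for X,z in((.0030,.0726),(.00995,.0686))], (C+y*yy).round(4))
E
```

```text
[0.6430358  0.21321353 0.042     ] [0.63280289 0.0006923  0.042     ] 0.21276744678807855
0.17 [0.535  0.2251 0.17  ] [ 0.5253 -0.0214  0.17  ] 0.2467
0.18 [0.5366 0.2256 0.18  ] [ 0.5272 -0.012   0.18  ] 0.2378
0.19 [0.5381 0.2261 0.19  ] [ 0.5291 -0.0027  0.19  ] 0.229
0.2 [0.5397 0.2266 0.2   ] [0.531  0.0066 0.2   ] 0.2201
0.17 [0.4946 0.225  0.17  ] [ 0.4872 -0.0242  0.17  ] 0.2493
0.18 [0.4976 0.2255 0.18  ] [ 0.4905 -0.0147  0.18  ] 0.2403
0.19 [0.5007 0.226  0.19  ] [ 0.4938 -0.0053  0.19  ] 0.2314
0.2 [0.5037 0.2265 0.2   ] [0.497  0.0042 0.2   ] 0.2224
g [[230, 217], [228, 244], [250, 264], [253, 260], [253, 235]]
o [[230, 120], [229, 151], [256, 162], [258, 126]]
g [[[244.0, 267.0], [245.0, 237.0]], [[249.0, 266.0], [250.0, 236.0]]] [0.5529 0.0357 0.    ]
o [[[247.0, 166.0], [248.0, 129.0]], [[253.0, 166.0], [254.0, 129.0]]] [0.5591 0.1735 0.    ]
```

Request:
move_arm --rows '[-2.5, 0.5, 0, 0, -5, 0.5, 4, 0, -5, 0.5, 9, 0, -5, 0.5, 13, 0, -5, 0.5, 14, 0, -5, 0.5, 14, 0, -5, 0.5, 14, 0, -5, -2, 14, 0, -5, -3, 14, 0, -5, -3, 14, 0]' --fingers 0

```text
clock: 4.0
tcp_pos: [0.5491, 0.1097, 0.1814]
orientation: [2.215, 2.226, 0.002]
contact_force: [-0.1, 0.1, -0.0]
grip_width: 0.0001
gripper_force: 0.0
```

Request:
move_arm --rows '[0, -0.8, 0, 0, 0, -1.6, 0, 0, 0, -2.4, 0, 0, 0, -3.2, 0, 0, 0, -4, 0, 0, 0, -4.3, 0, 0, 0, -4.3, 0, 0]'

```text
clock: 4.88
tcp_pos: [0.5054, 0.1093, 0.1802]
orientation: [-2.216, -2.226, 0.001]
contact_force: [-0.1, 0.3, -0.3]
grip_width: 0.0003
gripper_force: 0.0
```

```bash
python3 - <<'E'
from h import *
go([.505,.108,.18],90)
s=r.grab_frame("scene");w=r.grab_frame("wrist")
cv2.imwrite("pics/l1.png",np.hstack([cv2.resize(bright(s[100:260,240:440]),(450,360)),cv2.resize(bright(w),(350,360))]))
E
```

```text
cm [-0.13 -0.04  0.02] twist 0.26 | tcp [0.5054 0.1093 0.1802] psi 90.26 t 4.88
```

View pics/l1.png

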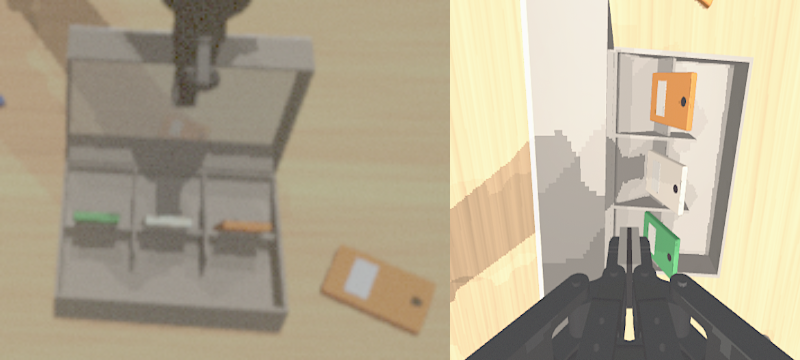

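```bash
python3 - <<'E'
from h import *
w=r.camera_params("wrist");f=r.grab_frame("wrist");cv2.imwrite("pics/w4.png",f)
for u in(228,231,234):print(onz(w,(u,100),.199).round(4))
g=cv2.GaussianBlur(cv2.cvtColor(f,6),(5,5),0).astype(int);print(g[60,210:250],g[100,210:250])
# far rim corners pixel in montage (750,58),(716,275)
k=512/350;a,b=[onz(w,((U-450)*k,V*384/360),.042) for U,V in((750,58),(716,275))];print(a,b)
yaw=np.radians(-2.7);x=np.array([np.cos(yaw),np.sin(yaw),0]);print((a+b)/2-.079*x)
for n,lo,hi in(("g",(45,90,20),(85,255,255)),("o",(3,190,60),(14,255,255))):
    m=cv2.inRange(cv2.cvtColor(f,cv2.COLOR_BGR2HSV),lo,hi)
    c=max(cv2.findContours(m,0,2)[0],key=cv2.contourArea);q=cv2.approxPolyDP(c,3,True)[:,0];print(n,q.tolist());print([onz(w,v,.0686).round(4)[:2].tolist() for v in q])
E
```

```text
[0.494  0.1871 0.199 ]
[0.495  0.1871 0.199 ]
[0.496  0.1871 0.199 ]
[221 221 221 221 221 221 221 221 221 221 221 221 221 221 221 221 222 220
 208 186 173 174 177 178 178 178 179 178 174 168 168 173 176 164 130  90
  73  83 105 129] [220 220 220 220 221 221 221 221 221 221 221 221 221 221 221 222 221 209
 188 173 172 175 176 176 176 176 176 176 174 173 174 174 158 120  82  71
  84 109 135 149]
[0.64168059 0.21173691 0.042     ] [0.63036565 0.00244267 0.042     ]
[0.55711082 0.1108112  0.042     ]
g [[285, 226], [283, 252], [288, 254], [291, 236], [302, 244], [299, 271], [294, 270], [294, 274], [320, 296], [331, 291], [336, 256], [292, 226]]
[[0.5245, 0.085], [0.5235, 0.0613], [0.5278, 0.0595], [0.5297, 0.0761], [0.5391, 0.0688], [0.5377, 0.0432], [0.5334, 0.0441], [0.5335, 0.0402], [0.5573, 0.0181], [0.5666, 0.0233], [0.5683, 0.0578], [0.5303, 0.0851]]
o [[354, 77], [297, 78], [293, 127], [352, 138], [359, 91], [356, 81], [354, 113], [349, 105], [353, 103], [350, 99]]
[[0.57, 0.1994], [0.5299, 0.1985], [0.5282, 0.1645], [0.5726, 0.1567], [0.5745, 0.19], [0.5717, 0.1968], [0.5723, 0.1748], [0.5682, 0.1804], [0.571, 0.1818], [0.5685, 0.1845]]
```

The lid now stands at about 1.47 rad, which gives the gripper body enough clearance. Next I'll hover over the green tag with the fingers partly open.

Request:
move_arm --rows '[0, 3, 0, 0, -2, 5, 0, 3, -6.8, 5, 0, 3, -6.8, 5, 0, 3, -6.8, 5, 0, 3, -6.8, 5, 0, 3, -6.8, 5, 0, 3]' --fingers 0.6 --newtons 25

```text
clock: 5.9
tcp_pos: [0.5559, 0.0425, 0.1804]
orientation: [-2.272, -2.169, -0.0]
contact_force: [0.4, -0.6, 0.5]
grip_width: 0.0514
gripper_force: 0.0
```

```bash
python3 - <<'E'
from h import *
go([.5545,.0405,.064],87.25)
f=r.grab_frame("wrist");w=r.camera_params("wrist");go([.5545,.0405,.064],87.25)
b=max(blobs(f,(45,90,20),(85,255,255),None,100),key=lambda b:b[0][4]);print(b)
print([proj(w,[.5542+.010,.0405+s,.0686]).round() for s in(-.022,.022)])
E
```

```text
cm [-0.21 -0.14 11.64] twist 0.08 | tcp [0.5559 0.0425 0.1804] psi 87.33 t 5.9
cm [-0.2  -0.14 11.64] twist 0.07 | tcp [0.556  0.0424 0.1804] psi 87.32 t 5.95
(array([ 232,  162,   46,   68, 1943], dtype=int32), array([257.11940299, 194.32269686]), ((254.5, 195.5), (67.0, 45.0), 90.0))
[array([273., 225.]), array([271., 173.])]
```

```bash
python3 - <<'E'
from h import *
f=r.grab_frame("wrist");w=r.camera_params("wrist");cv2.imwrite("pics/w5.png",f)
m=cv2.inRange(cv2.cvtColor(f,cv2.COLOR_BGR2HSV),(45,90,20),(85,255,255))
c=max(cv2.findContours(m,0,2)[0],key=cv2.contourArea);q=cv2.approxPolyDP(c,2.5,True)[:,0];print(q.tolist())
yaw=np.radians(-2.75);x=np.array([np.cos(yaw),np.sin(yaw),0]);y=np.array([-x[1],x[0],0]);C=np.array([.5542,.0405,0])
for X,z in((.003,.0726),(.010,.0686),(-.012,.0466)):print(X,[proj(w,C+x*X+y*s+[0,0,z]).round(0).tolist() for s in(-.022,.022)])
cv2.imwrite("pics/w5b.png",bright(cv2.resize(f[120:300,160:400],None,fx=3,fy=3)))
E
```

```text
[[233, 162], [233, 203], [268, 228], [276, 227], [277, 178], [246, 164]]
0.003 [[264.0, 227.0], [264.0, 174.0]]
0.01 [[272.0, 225.0], [273.0, 173.0]]
-0.012 [[246.0, 215.0], [246.0, 167.0]]
```

View pics/w5b.png

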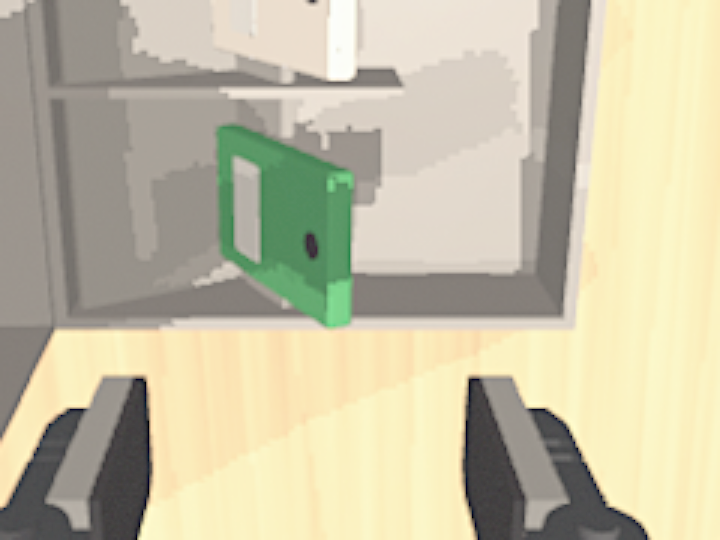

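The crop shows the green tag's top end at columns 268–277 and rows 177–228. That puts it about 4 mm farther in +x and 2.5 mm lower in y than predicted, so I'll correct for it and descend.

Request:
move_arm --rows '[-0.4, 0.2, 4, 0, -0.4, 0.2, 8, 0, -0.4, 0.2, 10.5, 0, -0.4, 0.2, 11.6, 0, -0.4, 0.2, 11.6, 0, -0.4, 0.2, 11.6, 0]'

```text
clock: 6.75
tcp_pos: [0.5587, 0.0378, 0.0654]
orientation: [2.273, 2.167, 0.002]
contact_force: [0.0, -0.4, 0.5]
grip_width: 0.0515
gripper_force: 0.0
```

Request:
move_arm --rows '[0, 0, 0, 0, 0, 0, 0, 0, 0, 0, 0, 0, 0, 0, 0, 0, 0, 0, 0, 0, 0, 0, 0, 0]' --fingers 0 --newtons 25

```text
clock: 7.5
tcp_pos: [0.5581, 0.0376, 0.0653]
orientation: [2.274, 2.167, 0.0]
contact_force: [-2.4, 0.7, 7.9]
grip_width: 0.0176
gripper_force: 22.3
```

```bash
python3 - <<'E'
from h import *
go([.558,.0385,.064],87.25)
s=r.grab_frame("scene");w=r.grab_frame("wrist")
cv2.imwrite("pics/g1.png",np.hstack([cv2.resize(bright(s[140:240,240:360]),(432,360)),cv2.resize(bright(w[120:,130:400]),(368,360))]))
E
```

```text
cm [ 0.09 -0.01  0.13] twist -0.0 | tcp [0.5581 0.0376 0.0653] psi 87.25 t 7.5
```

View pics/g1.png

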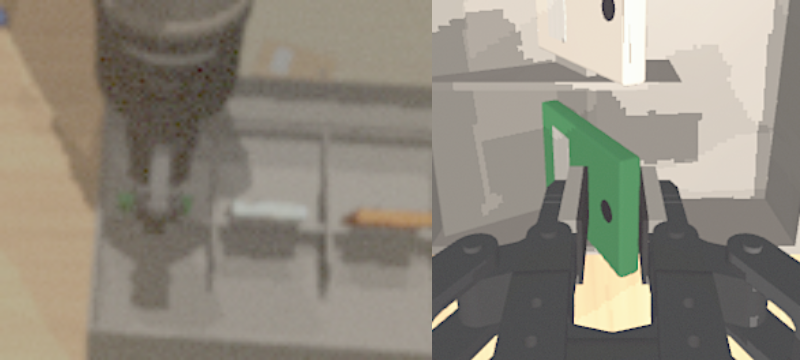

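The tag is held at a 17.6 mm opening and is still partly tilted. I'll raise it slowly so it frees from the bin and aligns with the pads.

Request:
move_arm --rows '[0, 0, -0.3, 0, 0, 0, -0.6, 0, 0, 0, -0.9, 0, 0, 0, -1.2, 0, 0, 0, -1.5, 0, 0, 0, -1.5, 0]'

```text
clock: 8.35
tcp_pos: [0.555, 0.0373, 0.0786]
orientation: [-2.272, -2.166, 0.008]
contact_force: [-5.7, 0.4, 2.1]
grip_width: 0.0129
gripper_force: 24.4
```

Request:
move_arm --rows '[0, 0, -0.5, 0, 0, 0, -1, 0, 0, 0, -1.5, 0, 0, 0, -2, 0, 0, 0, -3, 0, 0, 0, -4, 0, 0, 0, -5.5, 0, 0, 0, -7, 0, 0, 0, -9, 0, 0, 0, -9, 0]'

```text
clock: 9.6
tcp_pos: [0.5592, 0.0378, 0.1715]
orientation: [2.272, 2.166, 0.005]
contact_force: [0.5, -0.6, -1.9]
grip_width: 0.0074
gripper_force: 31.3
```

```bash
python3 - <<'E'
from h import *
go([.558,.0385,.17],87.25)
s=r.grab_frame("scene");w=r.grab_frame("wrist")
cv2.imwrite("pics/g2.png",np.hstack([cv2.resize(bright(s[120:220,240:360]),(432,360)),cv2.resize(bright(w[120:,130:400]),(368,360))]))
E
```

```text
cm [ 0.06 -0.12  0.15] twist -0.01 | tcp [0.5592 0.0378 0.1715] psi 87.24 t 9.6
```

View pics/g2.png

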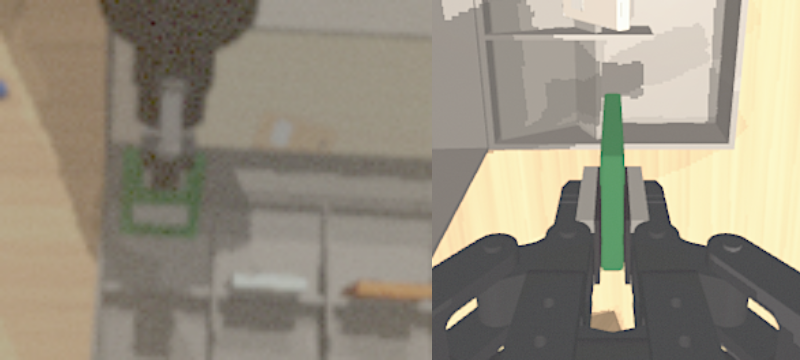

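Green is now upright in the grip, at columns 601–626 of the crop. I'll measure where it sits in the hand.

```bash
cat >> h.py <<'E'
def held(lo,hi):
    from scipy.optimize import fsolve
    f=r.grab_frame("wrist");w=r.camera_params("wrist");o,t,M=pose();cv2.imwrite("pics/held.png",f)
    m=cv2.inRange(cv2.cvtColor(f,cv2.COLOR_BGR2HSV),lo,hi)
    n,l,s,c=cv2.connectedComponentsWithStats(m[:,225:300]);i=1+np.argmax(s[1:,4]);rows=[s[i,1]-.5,s[i,1]+s[i,3]-.5]
    m2=(l==i);print("rows",rows,"cols",[ (225+np.flatnonzero(m2[k])[[0,-1]]).tolist() for k in range(s[i,1]+3,s[i,1]+s[i,3],12)])
    row=lambda X,Z:proj(w,t+M@[X,0,Z])[1]
    X,Z=fsolve(lambda v:[row(v[0],v[1]+.07)-rows[0],row(v[0],v[1])-rows[1]],[.022,-.02])
    print("tag centre off tool x mm",(X-.022)*1e3,"top z",Z*1e3,"lower end ahead of TCP mm",Z*1e3+70)
    return f
E
python3 - <<'E'
from h import *
held((45,60,20),(85,255,255))
E
```

```text
rows [np.float64(187.5), np.float64(317.5)] cols [[256, 268], [256, 268], [255, 269], [254, 270], [254, 270], [253, 271], [254, 270], [254, 270], [254, 270], [254, 270], [254, 270]]
tag centre off tool x mm 25.304605998173912 top z -86.95768407756624 lower end ahead of TCP mm -16.957684077566242
```

```bash
sed -i 's/row(v\[0\],v\[1\]+.07)-rows\[0\],row(v\[0\],v\[1\])-rows\[1\]\],\[.022,-.02\]/row(v[0]+.022,v[1]+.07)-rows[0],row(v[0]-.022,v[1])-rows[1]],[0,-.02]/; s/(X-.022)\*1e3/X*1e3/' h.py
python3 - <<'E'
from h import *
held((45,60,20),(85,255,255))
go([.509,-.2135,.16],104.1);go([.555,-.1,.18],104.1)
E
```

```text
rows [np.float64(187.5), np.float64(317.5)] cols [[256, 268], [256, 268], [255, 269], [254, 270], [254, 270], [253, 271], [254, 270], [254, 270], [254, 270], [254, 270], [254, 270]]
tag centre off tool x mm -0.6421914889380091 top z -0.9310018530165614 lower end ahead of TCP mm 69.06899814698343
cm [-25.29  -3.63   0.88] twist -16.85 | tcp [0.5574 0.0373 0.1687] psi 87.25 t 9.8
cm [-13.73   0.42  -1.13] twist -16.85 | tcp [0.5574 0.0373 0.1687] psi 87.25 t 9.8
```

Request:
move_arm --rows '[-5, -0.7, 0, -6, -10, -1.4, 0, -12, -15, -2.1, 0, -17, -20, -2.8, 0.5, -17, -25.3, -3.6, 0.9, -17, -25.3, -3.6, 0.9, -17, -25.3, -3.6, 0.9, -17, -25.3, -3.6, 0.9, -17, -25.3, -3.6, 0.9, -17]'

```text
clock: 10.92
tcp_pos: [0.5102, -0.212, 0.1604]
orientation: [-1.926, -2.482, -0.001]
contact_force: [-0.4, 0.4, -0.3]
grip_width: 0.0073
gripper_force: 31.3
```

```bash
python3 - <<'E'
from h import *
f=held((45,60,20),(85,255,255));w=r.camera_params("wrist");go([.509,-.2135,.084],104.1)
for n,lo,hi in(("g",(45,90,20),(85,255,255)),("o",(5,190,90),(17,255,255))):
    for s,c,rc in blobs(f,lo,hi,None,40):print(n,s.tolist(),c.round(1),onz(w,c,.045).round(4),np.round(rc[1],1),round(rc[2],1))
print(proj(w,[.509,-.2135,.045]))
cv2.imwrite("pics/s1.png",bright(cv2.resize(f[100:340,130:400],None,fx=2.2,fy=2.2)))
E
```

```text
rows [np.float64(188.5), np.float64(317.5)] cols [[257, 267], [256, 268], [255, 269], [254, 269], [254, 270], [253, 271], [254, 270], [254, 270], [254, 270], [254, 270], [254, 270]]
tag centre off tool x mm -1.6980853877505715 top z 0.3864725133947981 lower end ahead of TCP mm 70.38647251339479
cm [-0.08 -0.14  7.64] twist 0.26 | tcp [ 0.5102 -0.2124  0.1604] psi 104.36 t 10.97
g [237, 167, 8, 57, 385] [240.4 194.8] [ 0.4933 -0.2154  0.045 ] [56.2  6.7] 88.5
g [281, 167, 9, 58, 391] [285.3 195.1] [ 0.5282 -0.2067  0.045 ] [ 7.4 57.2] 1.8
g [253, 189, 19, 129, 2082] [262.  255.7] [ 0.5237 -0.2642  0.045 ] [128.  18.] 90.0
[259.92217002 197.28076089]
```

View pics/s1.png

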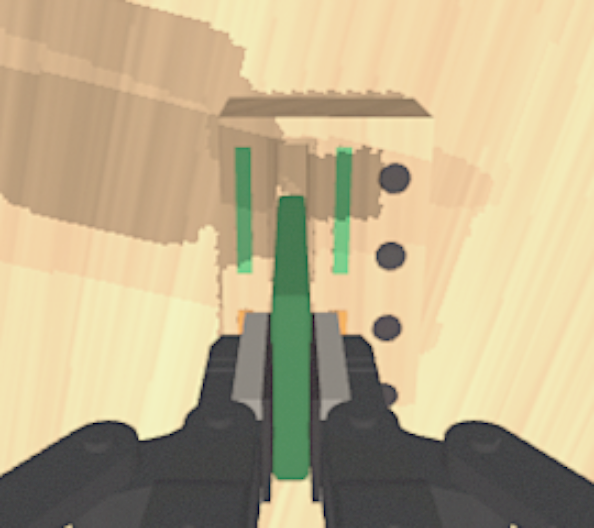

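The view shows the green tag centred between the green strips, at crop columns 245 and 342, with the slot at about column 293. I'll descend with small corrections.

Request:
move_arm --rows '[0.2, 0.1, 1.5, 0, 0.2, 0.1, 3, 0, 0.2, 0.1, 3.8, 0, 0.2, 0.1, 4.4, 0, 0.2, 0.1, 5, 0, 0.2, 0.1, 5.5, 0, 0.2, 0.1, 5.5, 0, 0.2, 0.1, 5.5, 0]'

```text
clock: 11.98
tcp_pos: [0.5104, -0.2114, 0.1055]
orientation: [1.929, 2.479, 0.0]
contact_force: [0.0, 0.1, -0.1]
grip_width: 0.0072
gripper_force: 31.3
```

Request:
move_arm --rows '[0, 0, 0.5, 0, 0, 0, 1, 0, 0, 0, 1.4, 0, 0, 0, 1.7, 0, 0, 0, 1.9, 0, 0, 0, 2.1, 0, 0, 0, 2.2, 0, 0, 0, 2.2, 0]'

```text
clock: 12.98
tcp_pos: [0.5102, -0.2112, 0.0833]
orientation: [-1.929, -2.48, -0.0]
contact_force: [0.5, 0.5, -0.1]
grip_width: 0.0071
gripper_force: 31.3
```

Request:
move_arm --rows '[0, 0, 0.1, 0, 0, 0, 0.2, 0, 0, 0, 0.3, 0, 0, 0, 0.4, 0, 0, 0, 0.5, 0, 0, 0, 0.6, 0, 0, 0, 0.6, 0]'

```text
clock: 13.85
tcp_pos: [0.5118, -0.2111, 0.0808]
orientation: [1.926, 2.478, -0.0]
contact_force: [-7.3, 3.2, 31.4]
grip_width: 0.0071
gripper_force: 37.2
```

Bottom contact came at TCP z ≈ 0.081, so I'll release and back off.

Request:
move_arm --rows '[0, 0, -0.4, 0, 0, 0, -0.4, 0, 0, 0, -0.4, 0]' --fingers 0.4

```text
clock: 14.22
tcp_pos: [0.51, -0.2113, 0.0809]
orientation: [-1.929, -2.479, 0.0]
contact_force: [-0.8, 0.6, -0.6]
grip_width: 0.0342
gripper_force: 0.0
```

Request:
move_arm --rows '[0, 0, -2, 0, 0, 0, -6, 0, 0, 0, -10, 0, 0, 0, -12, 0, 0, 0, -12, 0]'

```text
clock: 14.85
tcp_pos: [0.5115, -0.2115, 0.2039]
orientation: [1.926, 2.477, 0.002]
contact_force: [0.0, 0.2, 0.2]
grip_width: 0.0345
gripper_force: 0.0
```

```bash
python3 - <<'E'
from h import *
f=r.grab_frame("wrist");w=r.camera_params("wrist");cv2.imwrite("pics/w6.png",f);t=r.grab_frame("top");p=r.camera_params("top");s=r.grab_frame("scene");q=r.camera_params("scene")
for n,g in(("w",f),("s",s)):
  for lo,hi in(((45,60,20),(85,255,255)),):
    for b in blobs(g,lo,hi,None,20):print(n,b[0].tolist(),b[1].round(1),np.round(b[2][1],1),round(b[2][2],1))
yaw=np.radians(14.1);x=np.array([np.cos(yaw),np.sin(yaw),0]);y=np.array([-x[1],x[0],0]);C=np.array([.5108,-.2111,0])
for n,c in(("w",w),("s",q)):
  for z in(.085,.095,.105):print(n,z,[proj(c,C+x*a+y*b+[0,0,z]).round(1).tolist() for a,b in((-.004,-.022),(-.004,.022),(.004,.022),(.004,-.022))])
go([.5638,.176,.2],87.25)
E
```

```text
w [255, 155, 10, 63, 554] [259.2 186.8] [62.  9.] 90.0
w [238, 156, 7, 50, 292] [241.5 180.6] [49.1  5.9] 88.8
w [277, 156, 7, 50, 291] [280.  180.5] [ 5.8 49.2] 1.9
s [160, 170, 8, 4, 22] [163.7 171.5] [7. 3.] -0.0
w 0.085 [[257.0, 220.2], [256.9, 168.5], [267.1, 168.6], [266.6, 220.3]]
w 0.095 [[256.8, 225.1], [256.7, 171.6], [267.3, 171.7], [266.8, 225.1]]
w 0.105 [[256.6, 230.3], [256.6, 175.0], [267.5, 175.0], [267.0, 230.3]]
s 0.085 [[158.4, 169.4], [178.5, 166.0], [178.8, 168.7], [158.7, 172.2]]
s 0.095 [[157.4, 166.6], [177.7, 163.1], [178.0, 165.9], [157.7, 169.4]]
s 0.105 [[156.4, 163.6], [176.9, 160.2], [177.2, 163.0], [156.7, 166.5]]
cm [36.19 14.79  0.08] twist 17.0 | tcp [ 0.5096 -0.2112  0.2007] psi 104.25 t 15.0
```

Green is seated: its top end reads at about z 0.085. Next is the orange tag.

Request:
move_arm --rows '[3, 4, -1.5, 3, 8, 7, -1.5, 7, 13, 10, -1.5, 11, 19, 13, -1.5, 17, 25, 14.8, -1, 17, 31, 14.8, 0, 17, 36.2, 14.8, 1, 17, 36.2, 14.8, 2, 17, 36.2, 14.8, 2, 17, 36.2, 14.8, 2, 17]' --fingers 0.6

```text
clock: 16.25
tcp_pos: [0.5651, 0.1741, 0.1809]
orientation: [2.277, 2.164, -0.002]
contact_force: [0.8, -0.4, 0.7]
grip_width: 0.0513
gripper_force: 0.0
```

```bash
python3 - <<'E'
from h import *
r.grab_frame("wrist");f=r.grab_frame("wrist");w=r.camera_params("wrist");cv2.imwrite("pics/w7.png",f)
h=cv2.cvtColor(f,cv2.COLOR_BGR2HSV)
m=cv2.inRange(h,(3,170,50),(15,255,255));m[:130]=0;m[:,:200]=0;m[:,330:]=0
c=max(cv2.findContours(m,0,2)[0],key=cv2.contourArea);print(cv2.approxPolyDP(c,2.5,True)[:,0].tolist())
yaw=np.radians(-2.75);x=np.array([np.cos(yaw),np.sin(yaw),0]);y=np.array([-x[1],x[0],0]);C=np.array([.5645,.1765,0])
for X,z in((.003,.0726),(.010,.0686),(-.032,.012)):print(X,[proj(w,C+x*X+y*s+[0,0,z]).round(0).tolist() for s in(-.022,.022)])
go(C+[0,0,.064],87.25)
E
```

```text
[[229, 153], [230, 195], [266, 219], [273, 217], [273, 167]]
0.003 [[265.0, 222.0], [265.0, 169.0]]
0.01 [[273.0, 220.0], [274.0, 168.0]]
-0.032 [[229.0, 198.0], [227.0, 154.0]]
cm [ 0.21 -0.09 11.75] twist -0.15 | tcp [0.5653 0.1744 0.1815] psi 87.1 t 16.35
```

Request:
move_arm --rows '[0.35, -0.1, 4, 0, 0.35, -0.1, 8, 0, 0.35, -0.1, 10.5, 0, 0.35, -0.1, 11.6, 0, 0.35, -0.1, 11.6, 0, 0.35, -0.1, 11.6, 0]'

```text
clock: 17.1
tcp_pos: [0.5646, 0.1798, 0.0665]
orientation: [2.274, 2.166, 0.003]
contact_force: [0.3, -0.1, 0.6]
grip_width: 0.0513
gripper_force: 0.0
```

Request:
move_arm --rows '[0, 0, 0, 0, 0, 0, 0, 0, 0, 0, 0, 0, 0, 0, 0, 0, 0, 0, 0, 0, 0, 0, 0, 0]' --fingers 0 --newtons 25

```text
clock: 17.85
tcp_pos: [0.5639, 0.1798, 0.0663]
orientation: [2.274, 2.167, 0.001]
contact_force: [-1.4, 0.0, 7.4]
grip_width: 0.0164
gripper_force: 22.2
```

Request:
move_arm --rows '[0, 0, -0.3, 0, 0, 0, -0.6, 0, 0, 0, -0.9, 0, 0, 0, -1.2, 0, 0, 0, -1.5, 0, 0, 0, -1.5, 0]'

```text
clock: 18.6
tcp_pos: [0.5612, 0.1795, 0.0798]
orientation: [-2.272, -2.167, 0.007]
contact_force: [-5.8, -0.8, 0.6]
grip_width: 0.0124
gripper_force: 24.1
```

Request:
move_arm --rows '[0, 0, -0.5, 0, 0, 0, -1, 0, 0, 0, -1.5, 0, 0, 0, -2, 0, 0, 0, -3, 0, 0, 0, -4, 0, 0, 0, -5.5, 0, 0, 0, -7.5, 0, 0, 0, -10, 0, 0, 0, -10, 0]'

```text
clock: 19.85
tcp_pos: [0.5653, 0.1804, 0.1833]
orientation: [2.273, 2.166, 0.007]
contact_force: [0.5, -0.1, 0.2]
grip_width: 0.0075
gripper_force: 30.4
```

```bash
python3 - <<'E'
from h import *
held((3,150,40),(16,255,255));go([.5263,-.2735,.18],104.1)
E
```

```text
rows [np.float64(191.5), np.float64(321.5)] cols [[257, 267], [256, 268], [255, 269], [254, 269], [253, 271], [253, 270], [254, 270], [254, 270], [254, 270], [254, 270], [254, 269]]
tag centre off tool x mm -3.608882589949511 top z -0.22580243170724434 lower end ahead of TCP mm 69.77419756829275
cm [-45.47  -1.63   0.14] twist -16.85 | tcp [0.5644 0.1798 0.1818] psi 87.25 t 19.9
```

Orange is upright in the grip. Carrying it to the block at the same height.

Request:
move_arm --rows '[-5, 0, 0, 0, -11, 0, 0, 0, -17, -0.2, 0, -5, -23, -0.5, 0, -10, -29, -1, 0, -17, -35, -1.3, 0, -17, -41, -1.5, 0, -17, -45.3, -1.6, 0.5, -17, -45.3, -1.6, 1, -17, -45.3, -1.6, 1, -17]'

```text
clock: 21.15
tcp_pos: [0.5255, -0.2711, 0.1693]
orientation: [-1.927, -2.479, -0.0]
contact_force: [-1.2, 0.4, -0.2]
grip_width: 0.0074
gripper_force: 30.4
```

```bash
python3 - <<'E'
from h import *
r.grab_frame("wrist");f=held((3,150,40),(16,255,255));w=r.camera_params("wrist");go([.5264,-.2731,.082],104.1)
h=cv2.cvtColor(f,cv2.COLOR_BGR2HSV)
u=proj(w,[.5264,-.2731,.045]);print(u, h[int(u[1]),215:305:3].tolist())
for lo,hi in(((8,160,150),(19,255,255)),((45,60,20),(85,255,255))):
  for s,c,rc in blobs(f,lo,hi,(205,90,320,260),40):print(s.tolist(),c.round(1),onz(w,c,.045).round(4),np.round(rc[1],1),round(rc[2],1))
E
```

```text
rows [np.float64(190.5), np.float64(321.5)] cols [[256, 268], [255, 269], [255, 269], [254, 270], [253, 271], [253, 271], [254, 270], [254, 270], [254, 270], [254, 270], [254, 270]]
tag centre off tool x mm -2.4552073095355698 top z -1.5193546939831621 lower end ahead of TCP mm 68.48064530601684
cm [-0.29 -0.07  8.81] twist 0.3 | tcp [ 0.5263 -0.2702  0.1701] psi 104.4 t 21.25
[260.88502888 195.94257137] [[15, 141, 157], [14, 141, 150], [14, 143, 150], [15, 140, 158], [14, 141, 157], [14, 142, 153], [14, 140, 149], [13, 159, 149], [11, 219, 162], [11, 218, 165], [15, 133, 138], [14, 141, 147], [15, 138, 120], [15, 137, 115], [10, 237, 85], [11, 226, 98], [11, 226, 97], [11, 219, 99], [14, 147, 97], [15, 141, 112], [14, 138, 116], [14, 138, 172], [10, 223, 128], [12, 214, 220], [13, 158, 173], [14, 140, 104], [15, 140, 95], [14, 142, 219], [15, 138, 232], [15, 137, 231]]
[236, 189, 9, 36, 248] [239.9 206.5] [ 0.5116 -0.2866  0.045 ] [ 8. 35.] 0.0
[279, 194, 8, 31, 224] [282.6 209.8] [ 0.5473 -0.2805  0.045 ] [30.  7.] 90.0
[235, 90, 8, 60, 439] [238.6 119.2] [ 0.4941 -0.2168  0.045 ] [59.  7.] 90.0
[255, 90, 13, 65, 769] [261.4 121.5] [ 0.5117 -0.2141  0.045 ] [64. 12.] 90.0
[281, 90, 9, 60, 446] [285.  119.1] [ 0.5289 -0.2077  0.045 ] [ 7.5 59.2] 1.7
```

Part of each orange strip is in shadow, so I'll use a saturation mask to find their full extents.

```bash
python3 - <<'E'
from h import *
f=cv2.imread("pics/held.png");w=r.camera_params("wrist")
for s,c,rc in blobs(f,(5,185,50),(19,255,255),(215,140,310,270),60):
    print(s.tolist(),c.round(1),onz(w,c,.045).round(4),np.round(rc[1],1),round(rc[2],1))
E
```

```text
[236, 169, 8, 55, 374] [240.  195.9] [ 0.5095 -0.2775  0.045 ] [54.1  6.9] 88.9
[279, 169, 9, 55, 369] [283.1 195.6] [ 0.5443 -0.2682  0.045 ] [ 7.1 54.3] 2.3
[253, 192, 19, 78, 1222] [262.  233.3] [ 0.5358 -0.306   0.045 ] [77. 18.] 90.0
```

Request:
move_arm --rows '[0, 0, 2, 0, 0, 0, 4, 0, 0, 0, 4.8, 0, 0, 0, 5.4, 0, 0, 0, 5.9, 0, 0, 0, 6.4, 0, 0, 0, 6.6, 0, 0, 0, 6.6, 0]'

```text
clock: 22.25
tcp_pos: [0.5261, -0.2722, 0.1044]
orientation: [1.929, 2.48, 0.0]
contact_force: [-0.1, 0.3, -1.5]
grip_width: 0.0072
gripper_force: 30.4
```

Request:
move_arm --rows '[0, 0, 0.5, 0, 0, 0, 1, 0, 0, 0, 1.4, 0, 0, 0, 1.7, 0, 0, 0, 1.9, 0, 0, 0, 2.1, 0, 0, 0, 2.1, 0, 0, 0, 2.1, 0]'

```text
clock: 23.25
tcp_pos: [0.5261, -0.2722, 0.0834]
orientation: [1.929, 2.48, 0.0]
contact_force: [-0.3, 0.2, -0.2]
grip_width: 0.0074
gripper_force: 30.4
```

Request:
move_arm --rows '[0, 0, 0.1, 0, 0, 0, 0.2, 0, 0, 0, 0.3, 0, 0, 0, 0.4, 0, 0, 0, 0.4, 0]'

```text
clock: 23.88
tcp_pos: [0.5266, -0.2721, 0.0812]
orientation: [1.928, 2.479, -0.001]
contact_force: [-3.3, 1.4, 16.0]
grip_width: 0.0072
gripper_force: 32.8
```

Request:
move_arm --rows '[0, 0, -0.3, 0, 0, 0, -0.3, 0, 0, 0, -0.3, 0]' --fingers 0.4

```text
clock: 24.25
tcp_pos: [0.5259, -0.2721, 0.082]
orientation: [-1.929, -2.48, 0.0]
contact_force: [-0.3, 0.1, -0.3]
grip_width: 0.0342
gripper_force: 0.0
```

Request:
move_arm --rows '[0, 0, -2, 0, 0, 0, -6, 0, 0, 0, -10, 0, 0, 0, -12, 0, 0, 0, -12, 0, 0, 0, -12, 0]'

```text
clock: 25.0
tcp_pos: [0.5251, -0.272, 0.2009]
orientation: [-1.928, -2.478, 0.001]
contact_force: [-0.4, -0.0, -0.6]
grip_width: 0.0339
gripper_force: 0.0
```

```bash
python3 - <<'E'
from h import *
f=r.grab_frame("wrist");w=r.camera_params("wrist");cv2.imwrite("pics/w8.png",f)
for lo,hi in(((5,185,50),(19,255,255)),((45,60,20),(85,255,255))):
    for b in blobs(f,lo,hi,(200,50,320,280),60):print(b[0].tolist(),b[1].round(1),np.round(b[2][1],1),round(b[2][2],1))
yaw=np.radians(14.1);x=np.array([np.cos(yaw),np.sin(yaw),0]);y=np.array([-x[1],x[0],0])
for C in([.5269,-.2729,0],[.5113,-.211,0]):
  for z in(.085,.09,.1):print(z,[proj(w,C+x*a+y*b+[0,0,z]).round(1).tolist() for a,b in((-.004,-.022),(-.004,.022),(.004,.022),(.004,-.022))])
go([.40,.112,.3],90);print(r.get_obs()["joints"].round(2))
E
```

```text
[241, 159, 7, 51, 301] [243.6 183.8] [50.  6.] 90.0
[259, 158, 10, 65, 580] [264.  190.6] [64.  9.] 90.0
[279, 159, 8, 51, 308] [282.6 183.8] [ 6.2 50.1] 1.5
[239, 84, 8, 58, 371] [242.6 112.8] [57.1  6.3] 88.7
[280, 84, 9, 58, 377] [284.2 112.8] [ 7.  57.1] 1.2
[258, 86, 11, 60, 636] [263.1 114.9] [59. 10.] 90.0
0.085 [[259.0, 223.3], [259.0, 171.5], [269.2, 171.6], [268.7, 223.3]]
0.09 [[258.9, 225.7], [259.0, 173.1], [269.4, 173.1], [268.8, 225.8]]
0.1 [[258.8, 230.8], [258.8, 176.4], [269.7, 176.4], [269.0, 230.9]]
0.085 [[259.0, 146.3], [259.1, 85.5], [270.1, 85.6], [269.5, 146.3]]
0.09 [[258.9, 147.4], [259.0, 85.4], [270.3, 85.4], [269.6, 147.4]]
0.1 [[258.8, 149.7], [258.8, 85.2], [270.6, 85.2], [269.9, 149.8]]
cm [40.3  -2.68 -9.86] twist 14.26 | tcp [ 0.525  -0.2719  0.2006] psi 104.26 t 25.05
[ 0.83  0.45 -0.59  1.77  0.29  1.01  0.37]
```

Both tags are seated, with their top ends at z ≈ 0.085. Next is the lid: I'll compute the push path along its arc, from behind.

```bash
cat > lid.py <<'E'
from h import *
yaw=np.radians(-2.75);ex=np.array([np.cos(yaw),np.sin(yaw),0]);ey=np.array([-ex[1],ex[0],0]);C=np.array([.5585,.110,0])
def P(th,s=.130,dx=-.0145,dz=.014):
    return C+ex*(-.079+s*np.cos(th)-.038*np.sin(th)+dx)+[0,0,.042+s*np.sin(th)+.038*np.cos(th)+dz]
E
python3 - <<'E'
from lid import *
go([.425,.116,.30],87.25)
for th in(1.467,1.3,1.1,.9,.7,.5,.3,.15,0):print(th,(P(th)*100).round(1))
E
```

```text
cm [40.08 -0.16 -9.87] twist 17.01 | tcp [ 0.525  -0.2719  0.2006] psi 104.26 t 25.05
1.467 [44.1 11.6 18.9]
1.3 [46.3 11.5 19.1]
1.1 [49.  11.3 18.9]
0.9 [51.6 11.2 18.1]
0.7 [54.  11.1 16.9]
0.5 [56.1 11.  15.2]
0.3 [57.8 10.9 13.1]
0.15 [58.8 10.9 11.3]
0 [59.5 10.8  9.4]
```

Request:
move_arm --rows '[3, 0, -4, 3, 8, 0, -8, 6, 14, 0, -10, 10, 20, 0, -10, 14, 26, 0, -10, 17, 32, 0, -10, 17, 37, 0, -10, 17, 40, -0.2, -10, 17, 40, -0.2, -10, 17, 40, -0.2, -10, 17]' --fingers 0

```text
clock: 26.3
tcp_pos: [0.4255, 0.1141, 0.3015]
orientation: [-2.274, -2.166, 0.002]
contact_force: [0.2, -0.7, 0.1]
grip_width: 0.0003
gripper_force: 0.0
```

```bash
python3 - <<'E'
from lid import *
f=r.grab_frame("wrist");w=r.camera_params("wrist");cv2.imwrite("pics/w9.png",f)
go(P(1.467)+[-.012,0,0],87.25);print(r.get_obs()["joints"].round(2))
th=1.467
for s in(.158,):
  for d in(-.107,0,.107):print([proj(w,C+ey*d+ex*(-.079+s*np.cos(th)-k*np.sin(th))+[0,0,.042+s*np.sin(th)+k*np.cos(th)]).round().tolist() for k in(0,.038)])
g=cv2.GaussianBlur(cv2.cvtColor(f,6),(5,5),0)
for row in(100,150,200):print(row,g[row,200:420:4].tolist())
E
```

```text
cm [ 0.21  0.31 11.24] twist -0.09 | tcp [0.4257 0.1138 0.3016] psi 87.16 t 26.35
[ 0.42  0.1  -0.86  1.97  0.08  1.11 -0.52]
[[343.0, 315.0], [300.0, 318.0]]
[[354.0, 198.0], [305.0, 200.0]]
[[369.0, 44.0], [312.0, 43.0]]
100 [215, 218, 212, 209, 218, 218, 203, 205, 207, 194, 195, 204, 202, 196, 193, 124, 124, 133, 137, 138, 107, 94, 94, 95, 99, 117, 225, 177, 180, 180, 179, 179, 178, 177, 177, 177, 177, 175, 175, 155, 105, 106, 122, 189, 192, 192, 191, 191, 190, 188, 187, 187, 186, 186, 185]
150 [127, 133, 137, 131, 125, 137, 134, 111, 112, 111, 114, 133, 156, 109, 127, 123, 114, 101, 103, 107, 99, 94, 94, 93, 107, 178, 186, 177, 157, 154, 151, 151, 151, 151, 150, 171, 173, 173, 178, 184, 190, 189, 189, 189, 189, 189, 196, 242, 186, 186, 185, 185, 185, 185, 124]
200 [197, 190, 197, 198, 190, 193, 198, 191, 195, 193, 195, 192, 197, 193, 190, 116, 110, 111, 120, 119, 96, 94, 94, 94, 115, 222, 77, 148, 148, 148, 148, 147, 147, 159, 161, 161, 161, 128, 106, 101, 164, 185, 184, 184, 183, 182, 182, 181, 182, 181, 181, 182, 123, 87, 49]
```

Request:
move_arm --rows '[0.2, 0, 4, 0, 0.2, 0, 8, 0, 0.2, 0, 11, 0, 0.2, 0, 11.2, 0, 0.2, 0, 11.2, 0]'

```text
clock: 26.98
tcp_pos: [0.4264, 0.1167, 0.191]
orientation: [2.275, 2.166, 0.001]
contact_force: [-0.0, 0.3, 0.5]
grip_width: 0.0001
gripper_force: 0.0
```

```bash
python3 - <<'E'
from lid import *
for th in(1.3,1.1,.9,.7,.5,.3,.15,.05,0):print(th);go(P(th),87.25)
E
```

```text
1.3
cm [-0.04  3.69 -0.05] twist -0.06 | tcp [0.4264 0.1167 0.191 ] psi 87.19 t 26.98
1.1
cm [-0.03  6.39  0.19] twist -0.06 | tcp [0.4264 0.1167 0.191 ] psi 87.19 t 26.98
0.9
cm [-0.03  8.98  0.95] twist -0.06 | tcp [0.4264 0.1167 0.191 ] psi 87.19 t 26.98
0.7
cm [-0.03 11.37  2.22] twist -0.06 | tcp [0.4264 0.1167 0.191 ] psi 87.19 t 26.98
0.5
cm [-0.03 13.46  3.93] twist -0.06 | tcp [0.4264 0.1167 0.191 ] psi 87.19 t 26.98
0.3
cm [-0.03 15.17  6.03] twist -0.06 | tcp [0.4264 0.1167 0.191 ] psi 87.19 t 26.98
0.15
cm [-0.02 16.16  7.8 ] twist -0.06 | tcp [0.4264 0.1167 0.191 ] psi 87.19 t 26.98
0.05
cm [-0.02 16.67  9.06] twist -0.06 | tcp [0.4264 0.1167 0.191 ] psi 87.19 t 26.98
0
cm [-0.02 16.87  9.7 ] twist -0.06 | tcp [0.4264 0.1167 0.191 ] psi 87.19 t 26.98
```

Request:
move_arm --rows '[0, 1.3, 0, 0, 0, 2.5, 0, 0, 0, 3.7, 0, 0, 0, 5, 0.1, 0, 0, 6.4, 0.2, 0, 0, 7.7, 0.6, 0, 0, 9, 1, 0, 0, 9, 1, 0]'

```text
clock: 27.98
tcp_pos: [0.5163, 0.1126, 0.1797]
orientation: [-2.274, -2.166, 0.0]
contact_force: [0.2, -0.1, -1.4]
grip_width: -0.0001
gripper_force: 0.0
```

Request:
move_arm --rows '[0, 1.2, 0.6, 0, 0, 2.4, 1.25, 0, 0, 3.4, 2.1, 0, 0, 4.4, 2.95, 0, 0, 5.3, 4, 0, 0, 6.1, 5.1, 0, 0, 6.6, 5.9, 0, 0, 7.1, 6.8, 0, 0, 7.1, 6.8, 0]'

```text
clock: 29.1
tcp_pos: [0.5861, 0.1092, 0.1113]
orientation: [-2.273, -2.167, 0.002]
contact_force: [0.4, -0.5, 0.6]
grip_width: 0.0001
gripper_force: 0.0
```

Request:
move_arm --rows '[0, 0.2, 0.4, 0, 0, 0.4, 0.8, 0, 0, 0.5, 1.2, 0, 0, 0.6, 1.5, 0, 0, 0.6, 1.6, 0, 0, 0.6, 1.6, 0]'

```text
clock: 29.85
tcp_pos: [0.5923, 0.1089, 0.0962]
orientation: [-2.274, -2.167, 0.001]
contact_force: [0.5, -0.4, -0.1]
grip_width: -0.0001
gripper_force: 0.0
```

Request:
move_arm --rows '[0, 0, 0.1, 0, 0, 0, 0.2, 0, 0, 0, 0.3, 0, 0, 0, 0.4, 0, 0, 0, 0.4, 0]'

```text
clock: 30.48
tcp_pos: [0.5928, 0.1091, 0.094]
orientation: [2.273, 2.167, -0.0]
contact_force: [-3.7, -2.7, 14.3]
grip_width: -0.0002
gripper_force: 7.1
```

Request:
move_arm --rows '[0, 0, 0.1, 0, 0, 0, 0.1, 0, 0, 0, 0.1, 0]'

```text
clock: 30.85
tcp_pos: [0.5928, 0.1091, 0.0938]
orientation: [2.273, 2.166, -0.0]
contact_force: [-6.5, -2.7, 21.9]
grip_width: 0.0004
gripper_force: 10.7
```

Request:
move_arm --rows '[0, 0, -2, 0, 0, 0, -7, 0, 0, -3, -13, 0, 0, -6, -19, 0, 0, -6, -24, 0, 0, -6, -24, 0, 0, -6, -24, 0]'

```text
clock: 31.72
tcp_pos: [0.5323, 0.1117, 0.3312]
orientation: [2.274, 2.167, -0.001]
contact_force: [0.6, -1.3, -1.4]
grip_width: 0.0003
gripper_force: 0.0
```

```bash
python3 - <<'E'
from lid import *
f=r.grab_frame("wrist");w=r.camera_params("wrist");s=r.grab_frame("scene");t=r.grab_frame("top")
cv2.imwrite("pics/w10.png",f);cv2.imwrite("pics/s10.png",s);cv2.imwrite("pics/t10.png",t)
q=r.camera_params("scene");p=r.camera_params("top")
for n,c in(("w",w),("s",q),("t",p)):print(n,[proj(c,C+ex*a+ey*b+[0,0,.08]).round().tolist() for a,b in((.079,.107),(.079,-.107),(-.079,-.107),(-.079,.107))])
cr=lambda g,x,y,W,H:cv2.resize(bright(g[y:y+H,x:x+W]),(400,300))
cv2.imwrite("pics/fin.png",np.vstack([np.hstack([cr(f,0,0,512,384),cr(s,255,120,160,120)]),np.hstack([cr(t,95,110,267,200),cr(s,110,110,160,120)])]))
print(r.get_obs()["tcp_pos"],r.get_obs()["contact_force"])
E
```

```text
w [[358.0, 66.0], [343.0, 241.0], [222.0, 241.0], [215.0, 65.0]]
s [[372.0, 227.0], [263.0, 220.0], [268.0, 160.0], [365.0, 165.0]]
t [[154.0, 158.0], [236.0, 164.0], [232.0, 225.0], [149.0, 219.0]]
[0.53201138 0.11149508 0.32977216] [0.06566222 0.74027592 0.53936157]
```

View pics/fin.png

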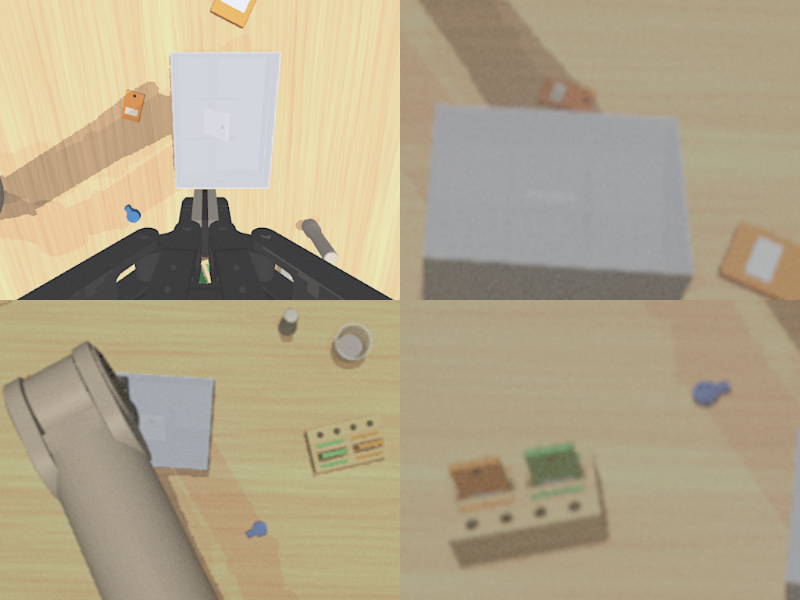

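The last view shows the lid lying flat: its corners at (358,68) and (346,241) match the plate at z = 80 mm. The white tag is visible in its bin, both tags are deep in their slots, and the bystanders are where they were.

```bash
python3 -c "
from bench import r
print(r.hand_in())"
```

```text
the job is handed in; nothing more can be done
None
```

The green and orange tags are fully down in their own slots, the lid is shut, the white tag is still in its bin, and the tealight holder, flashlight and key cap were left alone. The job was handed in at about 32 s.

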